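Unpin the mail box and drop its flap

ROBOT

A 6-joint arm with a two-finger parallel gripper is mounted at the origin on the work surface. World frame = base frame: x ahead of the robot, y to its left, z up, the work surface at z = 0. Lengths are in m, angles in rad, forces in N, time in s.
With the tool pointing down it reaches from about 0.25 to 0.775 m from the base axis. Payload 4 kg.
Tool frame: the origin (TCP) lies between the finger pads; the fingertips stand 14 mm ahead of it and the grasp point (between the pads) lies 5 mm behind it (tip_reach is the distance from the TCP to the fingertips, in m); z points along the fingers, y is the line along which they close (so a half turn about z gives the same grasp; the last joint's range is limited). The gripper opens to 94 mm and grips with 3 to 60 N. Pads are 16 mm wide; open, the fingers measure 119 mm over their backs; the gripper's body (75 mm by 177 mm) begins 78 mm behind the grasp point.
Start: joints at [1.138, 0.087, 1.371, -0, 1.684, -0.103], TCP at [0.178, 0.52, 0.22] pointing down, gripper open.
Joint ranges: [-3.1, 3.1], [-0.76, 2.03], [0.27, 2.55], [-1.08, 4.22], [0.17, 2.65], [-2.57, 2.57]. Speed limits (rad/s): [2.79, 2.79, 3.14, 3.14, 3.14, 3.14].

INTERFACE

Orientations are given as [roll, pitch, yaw] about the fixed x, y, z axes, in that order (R = Rz(yaw) Ry(pitch) Rx(roll)).
In Python, from bench import * gives the robot as it stands. The module is installed in compiled form; this text tells all that it offers.
- The arm moves only by the tool servo_tool, never from a script. Its argument "targets" is a list of rows, each a list of 4 numbers: the shift along the tool's x, y, z in cm, then the turn about the tool's z in degrees. A call has 1 to 8 rows; each row is the pose to reach, as a shift and turn from the pose commanded when the call began, along the tool's axes at that moment; what a row does not reach only later rows make up. A row lasts 1/8 s, in which the tool goes at most 62.5 mm and 10.7 degrees, less where a joint would pass 70% of its speed; a pose out of reach is approached as far as the arm can. A call with a gripper value outside its range is refused whole. "claw" is the closure in counts, from 0 (fully open) to 255 (shut), set as the call begins (left out, the last holds). The fingers move at their own pace and stop on an object; the grip force is fixed at half the most. Time passes only in rows, so rows that repeat a pose let the fingers close. It gives the time, the measured TCP pose, the force, the opening and the grip force at its end, in the units of the state.
- get_obs(): the state, without advancing time (a new reading comes with each control period).
- snapshot(name): name is "side" or "top"; returns the picture (480x640x3 uint8, blue, green, red); there is no depth.
- camera_model(name): a dict with "camera_matrix" (3x3 intrinsics, pixels), "camera_from_world" (4x4, takes a point from world to camera coordinates). Camera axes: x right, y up, looking along -z (the intrinsics and any distortion apply to the point x, -y, -z); pixel columns grow to the right and rows downward; lengths in m; the calibration is good to about 2 mm. A picture is of the moment at which its call begins. camera_model takes no time and is no camera call.
- close_job(): hands the job in; it is judged then, once.
The state is a dict: "time": time; "joint_positions": joint angles; "qvel": joint speeds; "joint_torque": joint torques, N m; "tool_pos": TCP position; "ee_rot": TCP orientation; "wrist_force": force on the tool from outside, world axes, zero at the start; "wrist_torque": the same for the moment, N m; "width": finger opening in m; "finger_force": force on a finger pad.
Only numpy, scipy, OpenCV 4.12 (cv2) and the standard library are available. Lean on these libraries where they do the work, as an engineer would, in place of code of your own. Each camera call takes 0.05 s, during which the arm holds its last target. There are 200 camera calls.

TASK

Open the mail box so that the post can be taken out: draw the red-handled locking pin straight up out of its bore, and park it upright in the side notch of the yellow post, hanging by its collar behind the notch's lips, while the flap is still shut. Then pull the blue flap open and lay it all the way down to its stop. Leave the bowl, keys, bicycle light, shoehorn and drawer where they are.

Things in the scene. Friction and masses are not known exactly. Their poses are not given: they have to be found in the camera images.
- pin: Loose locking pin, 116 mm long, about 0.12 kg. Origin at the shaft's lower tip, z up the pin. From the tip up: steel shaft 12 mm diameter, 65 mm long; collar 32 mm diameter, 6 mm thick; red round grip 22 mm diameter, 45 mm tall. At the start it stands in the bore, collar on the roof lug.
- pin_collar (a point): Point on the pin's axis at the underside of its collar, 65 mm above the tip.
- mailbox: Fixed grey steel mail box on a wooden plinth, 140 mm deep (x), 240 mm wide (y), roof top at 208 mm. Origin at the centre of the underside; its front looks along its own -x.
- bore (a point): Upper mouth of the 15 mm bore, on top (208 mm high) of the steel lug jutting 50 mm forward from the roof near the front's +y end. Axes as the mail box. The bore runs down through this 12 mm lug and, below a 6 mm gap, a second 12 mm lug on the flap; the pin through both keeps the flap shut.
- flap (a joint): Blue front flap, 222 mm wide, 130 mm high, 12 mm thick, hinged at its bottom edge. 0 = shut and upright, 1.571 = at its stop, horizontal, top edge towards the mail box's -x. Stiff hinge: it stays where it is left. In the flap_hinge frame the inner face is x = 0, the outer x = -12 mm.
- flap_hinge (a point): On the hinge axis at the middle of the flap's width and its inner face, 65 mm above the ledge. Moves with the flap: y along the hinge axis, z from hinge to top edge, -x out of the outer face.
- flap_handle (a point): Middle of the brass bar handle on the flap's outer face: bar 10 mm thick, 100 mm long along y, centre line 35 mm off the face (30 mm clear gap behind it). In the flap_hinge frame at (-47, -30, +105) mm; when shut it is 170 mm high, reached from above.
- notch (a point): Seat of the notch on the top face (120 mm high) of a fixed post's yellow 8 mm plate, where the pin's axis belongs. z up; notch opens to -x, 18 mm wide, closed end 9 mm behind (+x) the seat, straight sides to 27 mm before it, flared guides to 51 mm before. Lips 4 mm high, 4 mm thick either side of the notch, inner faces 21 mm before the seat: carry the collar over them and set it down behind.
- bowl: Green ceramic key bowl, loose, 110 mm across, 50 mm high. Origin at the centre of its underside. Bystander.
- keys: Two steel keys on a split ring, loose, lying flat, 5 mm thick, about 75 mm long. Origin at the ring's centre. Bystander.
- bike_light: Black plastic bicycle light, loose, 75 x 36 x 34 mm. Origin at the centre of its underside. Bystander.
- shoehorn: Shoehorn with a bone handle, loose, lying along its x, 200 mm long, 12 mm high. Origin under its middle. Bystander.
- unit_drawer0_handle (a point): Round brass knob of the half-open drawer in a small fixed wooden unit (200 x 130 x 110 mm high). Bystander.
Mind the look-alikes: they are no part of the job. What is shaped like the pin but purple or turquoise is not meant.

How it is judged:
By the outcome, as a careful person would: the job done as asked, in the order asked, and still so for the second after the job is handed in, with the robot touching nothing.
It also fails if it takes over 72 s, if anything falls off the work surface, if the arm or the gripper's body presses on something with over 40 N, if the wrist force passes 120 N, or if a joint passes its speed limit or range.

## Working session

There is one attempt and no reset: what is moved stays moved. The work goes in short steps, Python scripts to look and compute and a tool call to move; the robot and the scene stay as the last step left them, time stands still between calls to the robot, and variables do not carry over. Pictures are saved under pics/ and viewed, at most 10 in all, crops included, and the job is handed in when it is done.

Besides the shell and the picture viewer there is one more tool, called as name([rows], argument=value, ...), one row to a line, values as JSON. servo_tool: Moves the arm, as the interface text tells. Its arguments: {"type":"object","properties":{"targets":{"type":"array"},"claw":{"type":"number"}},"required":["targets"]}

```bash
mkdir -p pics; python3 - <<'E'
from bench import *
import cv2
o=get_obs(); print(o)
for n in("side","top"):
    cv2.imwrite(f"pics/{n}0.png",snapshot(n)); m=camera_model(n); print(n,m)
E
```

```text
{'time': 0.0, 'joint_positions': array([ 1.13790820e+00,  8.79369723e-02,  1.37223623e+00,  2.54706119e-06,
        1.68364779e+00, -1.03101710e-01]), 'qvel': array([-0.00097633,  0.00152721, -0.0009376 ,  0.00107391, -0.00269318,
        0.00227432]), 'joint_torque': array([ 1.91771096e-04, -3.40174913e+01, -3.02431834e+01,  7.16161681e-02,
        3.27621528e-02, -1.91167937e-04]), 'tool_pos': array([0.1778925 , 0.51987406, 0.21832319]), 'ee_rot': array([-3.13937641e+00, -2.31856016e-04,  2.81180627e+00]), 'wrist_force': array([ 0.88109489,  0.59122435, -1.20231274]), 'wrist_torque': array([ 0.00605826, -0.01190279,  0.01173037]), 'finger_force': 0.0, 'width': 0.09407175930734417}
side {'camera_matrix': array([[435.00852287,   0.        , 324.34283099],
       [  0.        , 435.00852287, 233.91699648],
       [  0.        ,   0.        ,   1.        ]]), 'camera_from_world': array([[-0.95415924, -0.29872192, -0.01858383,  0.55210308],
       [ 0.18847291, -0.64792175,  0.73802126, -0.25342214],
       [-0.232504  ,  0.70068725,  0.67452151, -0.97804253],
       [ 0.        ,  0.        ,  0.        ,  1.        ]])}
top {'camera_matrix': array([[484.95270938,   0.        , 320.78613186],
       [  0.        , 484.95270938, 237.77314937],
       [  0.        ,   0.        ,   1.        ]]), 'camera_from_world': array([[ 0.02879296, -0.999575  ,  0.00455979, -0.03498975],
       [ 0.99343815,  0.02912072,  0.11060123, -0.581166  ],
       [-0.11068701,  0.00134533,  0.9938544 , -1.27041023],
       [ 0.        ,  0.        ,  0.        ,  1.        ]])}
```

View pics/side0.png

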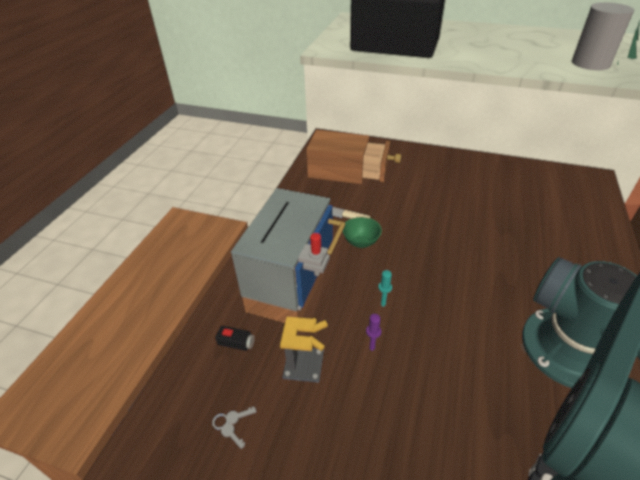

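View pics/top0.png

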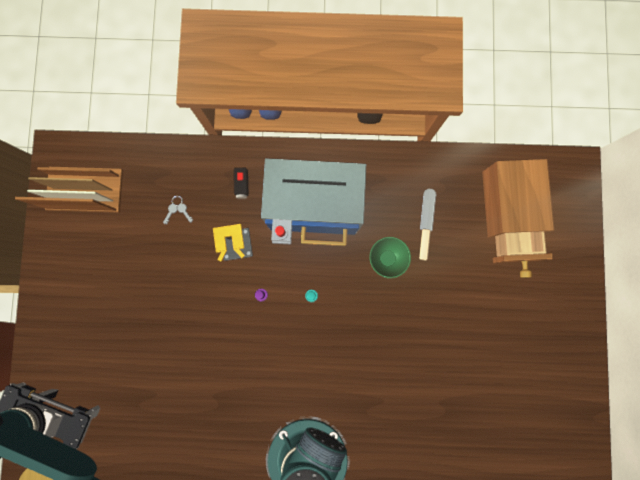

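The top view shows the red pin at (281,231) on the mailbox's lug, the yellow notch plate at (232,240) opening towards the robot, and the brass handle at (324,237). The side view shows the pin at (316,243) and the plate at (302,335).
The pin-shaped candidates in the top view are red (281,231), purple (261,295) and turquoise (311,296). Red fits, because it has the red grip and stands in the lug bore. I'll confirm it in an enlarged crop.

```bash
python3 - <<'E'
import cv2,numpy as np
t=cv2.imread("pics/top0.png")[150:275,205:375]; s=cv2.imread("pics/side0.png")[185:390,225:405]
t=cv2.resize(t,None,fx=4.6,fy=4.6,interpolation=cv2.INTER_CUBIC)
cv2.imwrite("pics/tc.png",t)
s=cv2.resize(s,None,fx=2.9,fy=2.9,interpolation=cv2.INTER_CUBIC)
cv2.imwrite("pics/sc.png",s)
E
```

```text
(no output)
```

View pics/tc.png

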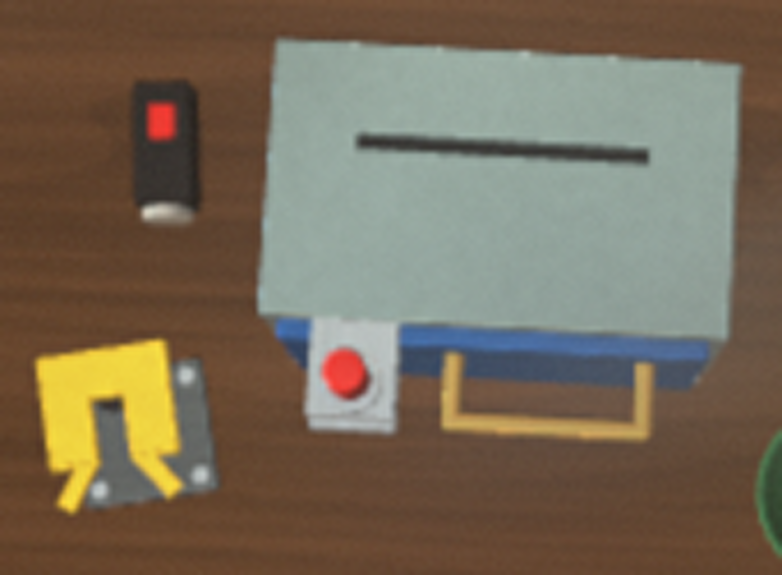

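View pics/sc.png

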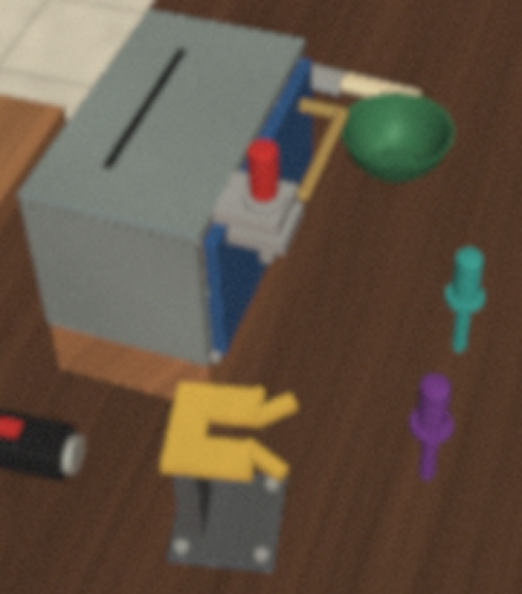

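The crop confirms it: the red pin at top (280,230) stands in the grey lug, and the purple and turquoise ones stand on the table. The notch is the yellow U at top (228,240).

```bash
cat > h.py <<'E'
from bench import *
import cv2,numpy as np
from scipy.optimize import least_squares
CM={n:camera_model(n) for n in("side","top")}
def proj(n,P):
    m=CM[n]; P=np.atleast_2d(P); c=P@m["camera_from_world"][:3,:3].T+m["camera_from_world"][:3,3]
    c=c*[1,-1,-1]; q=c@m["camera_matrix"].T; return q[:,:2]/q[:,2:]
def back(n,uv,z):
    m=CM[n]; R=m["camera_from_world"][:3,:3]; t=m["camera_from_world"][:3,3]
    d=np.linalg.inv(m["camera_matrix"])@[uv[0],uv[1],1]; d=R.T@(d*[1,-1,-1]); o=-R.T@t
    return o+d*(z-o[2])/d[2]
def hull_c(n,P):
    h=cv2.convexHull(proj(n,P).astype(np.float32)); M=cv2.moments(h); return np.array([M["m10"],M["m01"]])/M["m00"]
def cyl(x,y,z0,z1,r):
    a=np.linspace(0,2*np.pi,40); return np.array([[x+r*np.cos(t),y+r*np.sin(t),z] for z in(z0,z1) for t in a])
E
python3 - <<'E'
from h import *
I={n:cv2.imread(f"pics/{n}0.png") for n in CM}
box={"side":(300,225,335,262),"top":(270,220,295,242)}
for n in CM:
    im=I[n].astype(int); x0,y0,x1,y1=box[n]
    w=np.zeros(im.shape[:2]); r=np.clip(im[...,2]-np.maximum(im[...,0],im[...,1])-30,0,100)
    w[y0:y1,x0:x1]=r[y0:y1,x0:x1]; M=cv2.moments((w/w.max()).astype(np.float32))
    c=np.array([M["m10"]/M["m00"],M["m01"]/M["m00"]])
    s=least_squares(lambda p:hull_c(n,cyl(p[0],p[1],.214,.259,.011))-c,[.57,.05]); print("pin",n,c,s.x)
f=lambda x,y:(205+(x+.5)/4.6-.5,150+(y+.5)/4.6-.5)
g=lambda x,y:(225+(x+.5)/2.9-.5,185+(y+.5)/2.9-.5)
for k in[(277,40),(741,66),(260,314),(727,340)]: print("roof top",back("top",f(*k),.208))
for k in[(306,38),(203,240),(22,192)]: print("roof side",back("side",g(*k),.208))
for k in[(443,425),(650,436)]: print("handle",back("top",f(*k),.17))
for k in[(345,108),(305,197)]: print("handle side",back("side",g(*k),.17))
# rectified plate
out=[]
c0=back("top",(228,240),.12); print("c0",c0)
xs=c0[0]+.06-np.arange(480)*.00025; ys=c0[1]+.045-np.arange(360)*.00025
for n in("top","side"):
    Y,X=np.meshgrid(ys,xs); q=proj(n,np.c_[X.ravel(),Y.ravel(),np.full(X.size,.12)]).astype(np.float32).reshape(480,360,2)
    out.append(cv2.remap(I[n],q[...,0],q[...,1],cv2.INTER_CUBIC))
cv2.imwrite("pics/rect.png",np.hstack(out))
E
```

```text
pin side [315.34200464 242.92007774] [0.57050003 0.07348085]
pin top [279.30203649 230.52777043] [0.57265758 0.07638582]
roof top [0.74741277 0.11979953 0.208     ]
roof top [ 0.74089974 -0.1188723   0.208     ]
roof top [0.60496122 0.12249422 0.208     ]
roof top [ 0.59863152 -0.11441555  0.208     ]
roof side [ 0.59613325 -0.11645591  0.208     ]
roof side [0.59877559 0.12566734 0.208     ]
roof side [0.74353417 0.11792686 0.208     ]
handle [0.55501325 0.02943126 0.17      ]
handle [ 0.55240964 -0.07858586  0.17      ]
handle side [ 0.55209252 -0.08156236  0.17      ]
handle side [0.55364997 0.02803253 0.17      ]
c0 [0.55977141 0.21381485 0.12      ]
```

View pics/rect.png

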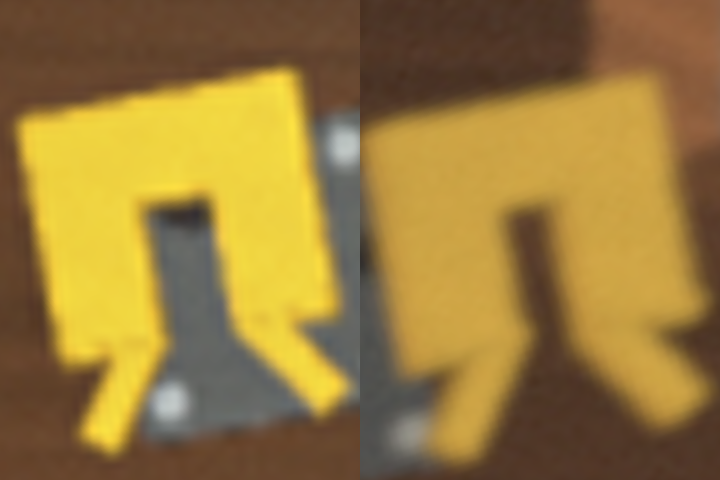

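The rectified views of the plate agree to about 1 mm. The closed end of the notch is at (175,201), the notch yaw is about +10.5°, and the seat is at about (0.560, 0.2135). The pin is at about (0.5716, 0.075), and the box yaw is about -1.5°. I'll move above the pin now, with the closing line along the notch's y.

servo_tool([
  [-2.5,-1.5,-2,-1],
  [-7.7,-4.4,-4,-4],
  [-13,-7.5,-6,-7.5],
  [-18.5,-10.5,-8,-11],
  [-24,-13.6,-8,-14.5],
  [-29.5,-16.7,-8,-18],
  [-35,-19.8,-8,-21.5],
  [-40.5,-23,-8,-25],
], claw=0)

```text
time: 1.1
tool_pos: [0.4822, 0.1762, 0.2991]
ee_rot: [3.141, -0.0, -3.033]
wrist_force: [1.3, -0.2, 0.6]
width: 0.0936
finger_force: 0.0
```

```bash
cat > d.py <<'E'
import sys,numpy as np
from bench import *
from scipy.spatial.transform import Rotation as R
# d.py x y z yawdeg : remaining shift (cm, deg) from measured pose
o=get_obs(); r=R.from_euler("xyz",o["ee_rot"]); a=[float(v) for v in sys.argv[1:]]
print("t",round(o["time"],2),"pos",o["tool_pos"].round(4),"rpy",np.degrees(o["ee_rot"]).round(2),"F",o["wrist_force"].round(1),"w",round(o["width"],4),"ff",round(o["finger_force"],1))
if a: print("shift cm",(r.inv().apply(np.array(a[:3])-o["tool_pos"])*100).round(2),"turn",round(-((a[3]-np.degrees(o["ee_rot"][2])+180)%360-180),2))
E
python3 d.py .5716 .075 .30 190.5
```

```text
t 1.1 pos [0.4822 0.1762 0.2991] rpy [ 1.7998e+02 -2.0000e-02 -1.7378e+02] F [ 1.3 -0.2  0.6] w 0.0936 ff 0.0
shift cm [ -7.79 -11.03  -0.1 ] turn -4.28
```

servo_tool([
  [-2.6,-3.7,0,-1.4],
  [-5.2,-7.4,0,-2.8],
  [-7.8,-11,0,-4.3],
  [-7.8,-11,0,-4.3],
  [-7.8,-11,0,-4.3],
])

```text
time: 1.72
tool_pos: [0.5701, 0.0772, 0.299]
ee_rot: [3.141, -0.001, -2.96]
wrist_force: [-0.5, 0.9, -1.0]
width: 0.094
finger_force: 0.0
```

```bash
python3 d.py .5716 .075 .236 190.5; python3 - <<'E'
from h import *
cv2.imwrite("pics/side1.png",snapshot("side"))
cv2.imwrite("pics/s1c.png",cv2.resize(cv2.imread("pics/side1.png")[150:330,230:410],None,fx=3,fy=3,interpolation=cv2.INTER_CUBIC))
E
```

```text
t 1.73 pos [0.5701 0.0772 0.299 ] rpy [ 1.7995e+02 -7.0000e-02 -1.6960e+02] F [-0.5  0.9 -1. ] w 0.094 ff 0.0
shift cm [-0.11 -0.25  6.3 ] turn -0.1
```

servo_tool([
  [-0.1,-0.2,1,0],
  [-0.1,-0.2,2.5,0],
  [-0.1,-0.2,4,0],
  [-0.1,-0.2,5.5,0],
  [-0.1,-0.2,6.3,0],
  [-0.1,-0.2,6.3,0],
  [-0.1,-0.2,6.3,0],
])

```text
time: 2.65
tool_pos: [0.5722, 0.075, 0.2371]
ee_rot: [-3.142, 0.001, -2.96]
wrist_force: [-0.7, -0.3, 0.1]
width: 0.0937
finger_force: 0.0
```

```bash
python3 d.py .5716 .075 .236 190.5
```

```text
t 2.65 pos [0.5722 0.075  0.2371] rpy [-1.7999e+02  7.0000e-02 -1.6960e+02] F [-0.7 -0.3  0.1] w 0.0937 ff 0.0
shift cm [0.06 0.01 0.11] turn -0.1
```

servo_tool([
  [0,0,0,0],
  [0,0,0,0],
  [0,0,0,0],
  [0,0,0,0],
  [0,0,0,0],
  [0,0,0,0],
], claw=188)

```text
time: 3.4
tool_pos: [0.5719, 0.0751, 0.2364]
ee_rot: [3.142, -0.0, -2.96]
wrist_force: [-0.0, 0.3, -0.1]
width: 0.0375
finger_force: 0.0
```

```bash
python3 d.py; python3 - <<'E'
from h import *
a=snapshot("top")[190:270,240:330]; b=snapshot("side")[190:290,270:370]
a=cv2.resize(a,(400,356),interpolation=cv2.INTER_CUBIC);b=cv2.resize(b,(356,356),interpolation=cv2.INTER_CUBIC)
cv2.imwrite("pics/g1.png",np.hstack([a,b]))
E
```

```text
t 3.4 pos [0.5719 0.0751 0.2364] rpy [ 180.     -0.   -169.59] F [-0.   0.3 -0.1] w 0.0375 ff 0.0
```

View pics/g1.png

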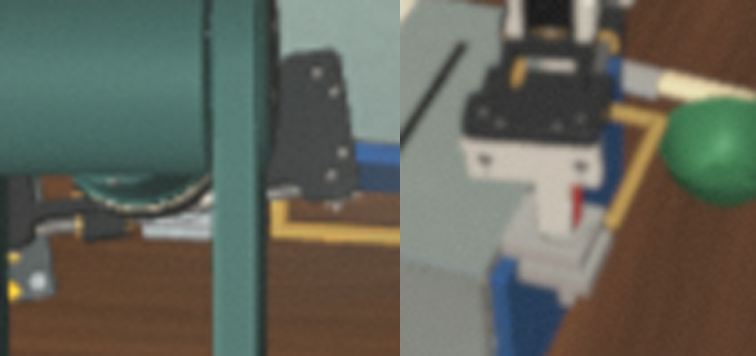

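In the side crop the near finger at (555,205) covers the red grip, with a sliver showing at (577,205). The grip is between the pads, so I'll close.

servo_tool([
  [0,0,0,0],
  [0,0,0,0],
  [0,0,0,0],
  [0,0,0,0],
  [0,0,0,0],
], claw=255)

```text
time: 4.12
tool_pos: [0.5719, 0.0751, 0.2365]
ee_rot: [3.142, 0.0, -2.96]
wrist_force: [-0.3, -0.6, -0.7]
width: 0.0213
finger_force: 30.0
```

servo_tool([
  [0,0,-0.5,0],
  [0,0,-1.5,0],
  [0,0,-2.5,0],
  [0,0,-4,0],
  [0,0,-5.5,0],
  [0,0,-7,0],
  [0,0,-8.5,0],
  [0,0,-8.5,0],
])

```text
time: 5.12
tool_pos: [0.5725, 0.0751, 0.3236]
ee_rot: [-3.141, 0.004, -2.96]
wrist_force: [0.4, 0.0, -0.8]
width: 0.0216
finger_force: 30.0
```

```bash
python3 d.py .5010 .2026 .322 190.5; python3 - <<'E'
from h import *
cv2.imwrite("pics/s2.png",cv2.resize(snapshot("side")[120:330,230:440],None,fx=2.6,fy=2.6,interpolation=cv2.INTER_CUBIC))
E
```

```text
t 5.12 pos [0.5725 0.0751 0.3236] rpy [-179.97    0.2  -169.59] F [ 0.4  0.  -0.8] w 0.0216 ff 30.0
shift cm [ 4.73 13.83  0.14] turn -0.09
```

View pics/s2.png

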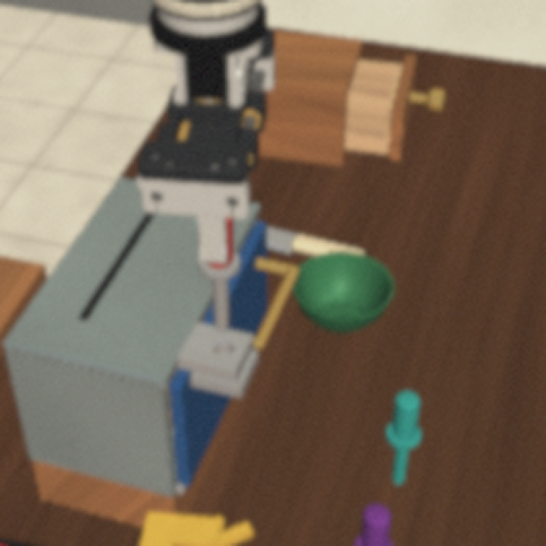

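The pin hangs straight in the gripper with its tip clear of the lug (shaft end at about (222,325)). Now to the front of the notch.

servo_tool([
  [1.5,3,0,0],
  [3,7,0,0],
  [4.7,11,0,0],
  [4.7,13.8,0,0],
  [4.7,13.8,3,0],
  [4.7,13.8,7,0],
  [4.7,13.8,10,0],
  [4.7,13.8,12,0],
])

```text
time: 6.18
tool_pos: [0.4994, 0.202, 0.1983]
ee_rot: [-3.141, -0.005, -2.96]
wrist_force: [-0.2, 0.1, -1.1]
width: 0.0214
finger_force: 30.0
```

```bash
python3 d.py .5010 .2026 .163 190.5
```

```text
t 6.17 pos [0.4994 0.202  0.1983] rpy [-179.98   -0.26 -169.59] F [-0.2  0.1 -1.1] w 0.0214 ff 30.0
shift cm [-0.18  0.03  3.53] turn -0.09
```

servo_tool([
  [0,0,1.5,0],
  [0,0,3,0],
  [0,0,3.5,0],
  [0,0,3.5,0],
  [0,0,3.5,0],
])

```text
time: 6.8
tool_pos: [0.5013, 0.2025, 0.1675]
ee_rot: [3.141, 0.002, -2.96]
wrist_force: [0.4, -0.4, -1.1]
width: 0.0217
finger_force: 30.0
```

```bash
python3 d.py .5600 .2135 .162 190.5; python3 - <<'E'
from h import *
a=snapshot("side")[260:400,250:370]; b=snapshot("top")[200:300,180:290]
cv2.imwrite("pics/s3.png",np.hstack([cv2.resize(a,(432,504),interpolation=cv2.INTER_CUBIC),cv2.resize(b,(360,504)[:1]+(327,),interpolation=cv2.INTER_CUBIC)] if 0 else [cv2.resize(a,(432,504),interpolation=cv2.INTER_CUBIC)]))
E
```

```text
t 6.8 pos [0.5013 0.2025 0.1675] rpy [ 1.7998e+02  1.1000e-01 -1.6960e+02] F [ 0.4 -0.4 -1.1] w 0.0217 ff 30.0
shift cm [-5.97  0.02  0.56] turn -0.1
```

View pics/s3.png

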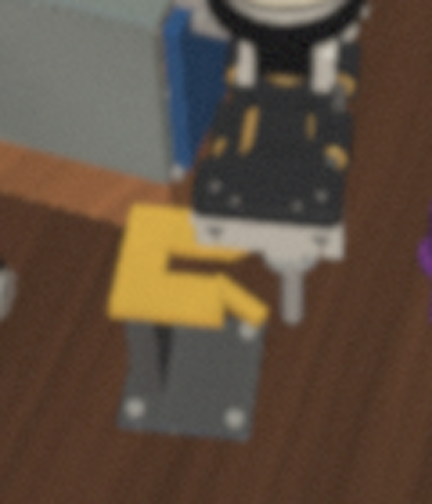

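The collar hangs in front of the flares at (290,262), with the shaft lined up with the notch mouth. Moving in.

servo_tool([
  [-0.8,0,0.4,0],
  [-1.6,0,0.4,0],
  [-2.4,0,0.4,0],
  [-3.2,0,0.4,0],
  [-4,0,0.4,0],
  [-4.8,0,0.4,0],
  [-5.4,0,0.4,0],
  [-5.8,0,0.4,0],
])

```text
time: 7.9
tool_pos: [0.5581, 0.2129, 0.1624]
ee_rot: [3.142, -0.0, -2.96]
wrist_force: [-1.5, -0.2, -1.4]
width: 0.0215
finger_force: 30.0
```

servo_tool([
  [0,0,0,0],
  [0,0,0,0],
])

```text
time: 8.15
tool_pos: [0.5576, 0.2128, 0.1625]
ee_rot: [3.141, -0.0, -2.96]
wrist_force: [-0.2, -0.9, -1.7]
width: 0.0212
finger_force: 30.0
```

```bash
python3 d.py .5600 .2135 .1485 190.5; python3 - <<'E'
from h import *
a=snapshot("side")
cv2.imwrite("pics/s4.png",cv2.resize(a[260:390,240:370],(520,520),interpolation=cv2.INTER_CUBIC))
# expected pixels: collar underside rim centre, shaft tip if pin axis at TCP
o=get_obs()["tool_pos"]; f=lambda p:((p-[240,260])*4).round(0)
for dz in(-.0285,-.0935): print(f(proj("side",o+[0,0,dz])))
E
```

```text
t 8.15 pos [0.5576 0.2128 0.1625] rpy [ 1.7999e+02 -1.0000e-02 -1.6959e+02] F [-0.2 -0.9 -1.7] w 0.0212 ff 30.0
shift cm [-0.25  0.02  1.4 ] turn -0.09
[[245. 271.]]
[[252. 345.]]
```

View pics/s4.png

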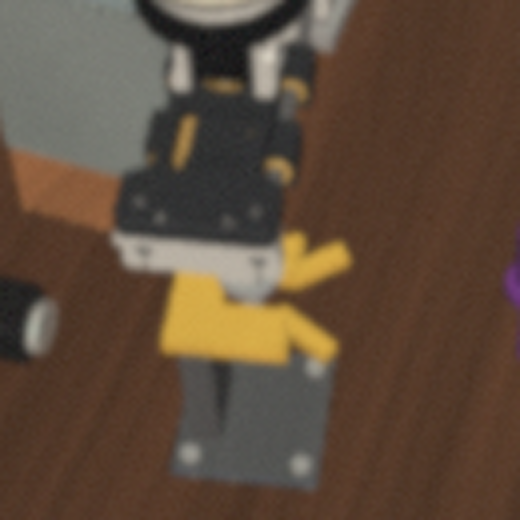

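The shaft has entered the notch without contact, with the collar at (248,287) above the plate. Lowering.

servo_tool([
  [-0.15,0,0,0],
  [-0.15,0,0.4,0],
  [-0.15,0,0.8,0],
  [-0.15,0,1.1,0],
  [-0.15,0,1.3,0],
  [-0.15,0,1.3,0],
  [-0.15,0,1.3,0],
])

```text
time: 9.07
tool_pos: [0.5593, 0.2131, 0.1496]
ee_rot: [3.142, 0.0, -2.96]
wrist_force: [0.2, 0.2, -0.5]
width: 0.0217
finger_force: 30.0
```

servo_tool([
  [0,0,0.1,0],
  [0,0,0.15,0],
  [0,0,0.15,0],
  [0,0,0.15,0],
])

```text
time: 9.57
tool_pos: [0.5594, 0.2132, 0.1484]
ee_rot: [3.141, 0.001, -2.96]
wrist_force: [-0.6, -0.3, 1.0]
width: 0.0218
finger_force: 30.0
```

servo_tool([
  [0,0,0,0],
  [0,0,0,0],
  [0,0,0,0],
  [0,0,0,0],
], claw=130)

```text
time: 10.07
tool_pos: [0.5593, 0.2131, 0.1479]
ee_rot: [3.141, -0.0, -2.96]
wrist_force: [-0.1, -0.1, 0.1]
width: 0.0462
finger_force: 0.0
```

servo_tool([
  [0,0,-1,0],
  [0,0,-3,0],
  [0,0,-6,0],
  [0,0,-9,0],
  [0,0,-13,0],
  [0,0,-16,0],
])

```text
time: 10.82
tool_pos: [0.5594, 0.2132, 0.311]
ee_rot: [3.141, 0.003, -2.96]
wrist_force: [-0.5, 0.8, 0.6]
width: 0.0463
finger_force: 0.0
```

```bash
python3 d.py; python3 - <<'E'
from h import *
cv2.imwrite("pics/s5.png",cv2.resize(snapshot("side")[200:390,225:415],(570,570),interpolation=cv2.INTER_CUBIC))
E
```

```text
t 10.82 pos [0.5594 0.2132 0.311 ] rpy [ 179.98    0.18 -169.6 ] F [-0.5  0.8  0.6] w 0.0463 ff 0.0
```

View pics/s5.png

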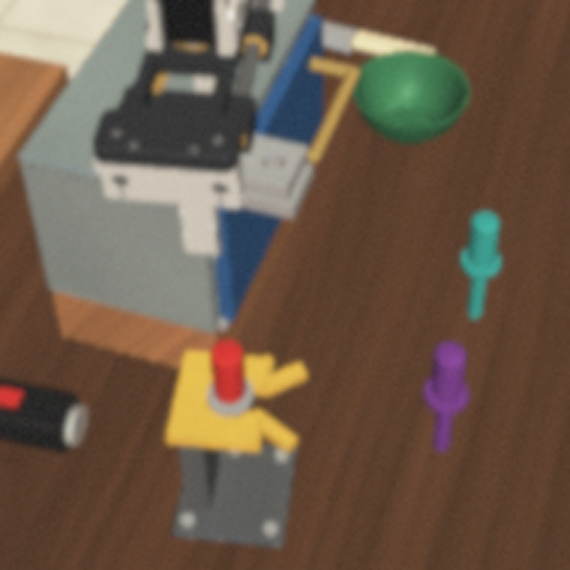

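The pin stands upright in the notch, collar at (230,400) behind the lips and the red grip at (228,370). The flap is still shut. Next is the handle: I'll refine its bar numerically and check the parked pin and the turquoise pin's clearance.

```bash
python3 - <<'E'
from h import *
im=cv2.imread("pics/top0.png").astype(int)
m=(im[...,2]-im[...,0]>55)&(im[...,1]>90)
for u in(306,312,318,324,330,336,342):
    r=[v for v in range(234,250) if m[v,u]]; 
    if r: print(u,r[0],r[-1],back("top",(u,np.mean(r)),.172).round(4))
print("turq",back("top",(311,296),.11),"purple",back("top",(261,295),.11),"bowl",back("top",(390,257),.05))
s=snapshot("side").astype(int); w=np.clip(s[...,2]-np.maximum(s[...,0],s[...,1])-30,0,100).astype(np.float32)
w[:, :285]=0; w[:,330:]=0; w[:300]=0; w[350:]=0; M=cv2.moments(w/100); c=np.array([M["m10"],M["m01"]])/M["m00"]
print("red",c,"expected",hull_c("side",cyl(.5593,.2131,.126,.171,.011)))
E
python3 d.py .5533 -.0257 .30 88.5
```

```text
306 240 243 [0.5564 0.0172 0.172 ]
312 240 244 [0.5556 0.0028 0.172 ]
318 240 244 [ 0.556  -0.0115  0.172 ]
324 241 244 [ 0.5552 -0.0259  0.172 ]
330 241 245 [ 0.5544 -0.0403  0.172 ]
336 241 245 [ 0.5549 -0.0547  0.172 ]
342 239 245 [ 0.5577 -0.069   0.172 ]
turq [0.42665793 0.00218064 0.11      ] purple [0.42554908 0.12674592 0.11      ] bowl [ 0.53427604 -0.20216775  0.05      ]
red [301.12807116 324.6295096 ] expected [300.01506495 323.16292986]
t 10.93 pos [0.5606 0.2135 0.3136] rpy [ 179.94    0.56 -169.59] F [-0.1  0.7  0.3] w 0.0464 ff 0.0
shift cm [  5.05 -23.39   1.29] turn 101.91
```

servo_tool([
  [0.6,-2.9,0,10],
  [1.2,-5.8,0,20],
  [1.9,-8.8,0,30],
  [2.5,-11.7,0,40],
  [3.1,-14.6,0,50],
  [3.7,-17.5,0,60],
  [4.4,-20.5,0,70],
  [5,-23.4,0,80],
], claw=190)

```text
time: 11.92
tool_pos: [0.5518, -0.0271, 0.3065]
ee_rot: [-3.14, -0.001, 1.921]
wrist_force: [0.2, -0.0, 0.2]
width: 0.0238
finger_force: 0.0
```

```bash
python3 d.py .554 -.0257 .22 88.5
```

```text
t 11.93 pos [ 0.5518 -0.0271  0.3065] rpy [-1.7990e+02 -6.0000e-02  1.1007e+02] F [ 0.2 -0.   0.2] w 0.0238 ff 0.0
shift cm [0.04 0.27 8.65] turn 21.57
```

servo_tool([
  [0,0.25,0,10],
  [0,0.25,0,20],
  [0,0.25,1,21.6],
  [0,0.25,4,21.6],
  [0,0.25,7,21.6],
  [0,0.25,8.6,21.6],
  [0,0.25,8.6,21.6],
  [0,0.25,8.6,21.6],
])

```text
time: 12.92
tool_pos: [0.5552, -0.0252, 0.2231]
ee_rot: [3.14, 0.0, 1.55]
wrist_force: [0.3, 0.0, 0.2]
width: 0.0243
finger_force: 0.0
```

```bash
python3 d.py .554 -.0257 .168 88.5
```

```text
t 12.93 pos [ 0.5552 -0.0252  0.2231] rpy [1.7988e+02 1.0000e-02 8.8830e+01] F [0.3 0.  0.2] w 0.0243 ff 0.0
shift cm [-0.05 -0.13  5.51] turn 0.33
```

servo_tool([
  [0,-0.1,0.7,0],
  [0,-0.1,1.4,0],
  [0,-0.1,2.1,0],
  [0,-0.1,2.8,0],
  [0,-0.1,3.4,0],
  [0,-0.1,4,0],
])

```text
time: 13.68
tool_pos: [0.5537, -0.0252, 0.1815]
ee_rot: [-3.142, -0.0, 1.55]
wrist_force: [-0.8, -0.3, -1.0]
width: 0.0241
finger_force: 0.0
```

servo_tool([
  [0,0,0.5,0],
  [0,0,1,0],
  [0,0,1.5,0],
  [0,0,1.5,0],
  [0,0,1.5,0],
])

```text
time: 14.3
tool_pos: [0.5538, -0.0252, 0.1671]
ee_rot: [3.141, -0.0, 1.55]
wrist_force: [-0.9, 0.3, 0.3]
width: 0.0243
finger_force: 0.0
```

servo_tool([
  [0,-0.4,0,0],
  [0,-0.8,0,0],
  [0,-1.2,0.2,0],
  [0,-1.6,0.5,0],
  [0,-2,0.7,0],
  [0,-2.4,1,0],
  [0,-2.4,1,0],
])

```text
time: 15.18
tool_pos: [0.5288, -0.0247, 0.1569]
ee_rot: [-3.14, -0.0, 1.55]
wrist_force: [1.3, -0.9, 0.1]
width: 0.0239
finger_force: 0.5
```

servo_tool([
  [0,-0.4,0.3,0],
  [0,-0.8,0.6,0],
  [0,-1.2,0.9,0],
  [0,-1.6,1.2,0],
  [0,-1.9,1.5,0],
  [0,-2.2,1.8,0],
  [0,-2.2,1.8,0],
  [0,-2.2,1.8,0],
])

```text
time: 16.18
tool_pos: [0.5075, -0.0242, 0.138]
ee_rot: [-3.141, -0.0, 1.55]
wrist_force: [4.8, -0.5, -2.6]
width: 0.0242
finger_force: 2.5
```

```bash
python3 d.py; python3 - <<'E'
from h import *
# flap angle from side camera: brass bar at its -y end
s=snapshot("side"); cv2.imwrite("pics/side6.png",s); im=s.astype(int)
m=(im[...,2]-im[...,0]>60)&(im[...,1]>100)&(abs(im[...,2]-im[...,1])<75)
def bar(th,y):
    c,s_=np.cos(th),np.sin(th); H=np.array([.601,.003]); X=np.array([np.cos(-.026),np.sin(-.026)]); Y=np.array([-X[1],X[0]])
    p=H+X*(-(.047*c+.105*s_))+Y*y; return [p[0],p[1],.065+.105*c-.047*s_]
d=cv2.distanceTransform((~m).astype(np.uint8),cv2.DIST_L2,5)
for t in range(0,50,4):
    q=proj("side",[bar(np.radians(t),y) for y in np.linspace(-.078,-.055,8)])
    print(t,round(float(np.mean([d[int(round(v)),int(round(u))] for u,v in q])),2),q[0].round(0))
E
```

```text
t 16.18 pos [ 0.5075 -0.0242  0.138 ] rpy [-1.7996e+02 -1.0000e-02  8.8800e+01] F [ 4.8 -0.5 -2.6] w 0.0242 ff 2.5
0 8.52 [343. 224.]
4 9.0 [346. 226.]
8 6.82 [348. 228.]
12 4.0 [351. 229.]
16 1.47 [354. 232.]
20 0.9 [356. 234.]
24 0.0 [358. 236.]
28 0.62 [360. 238.]
32 2.9 [362. 241.]
36 5.19 [363. 243.]
40 7.49 [365. 245.]
44 9.26 [366. 248.]
48 11.09 [367. 250.]
```

The flap is at about 24°. I'll back out upward, shut the fingers and turn 90° so they fit behind the flap.

servo_tool([
  [0,0.2,0,0],
  [0,0.25,-0.5,0],
  [0,0.25,-2,0],
  [0,0.25,-4,0],
  [0,0.25,-7,0],
  [0,0.25,-10,0],
  [0,0.25,-13,0],
  [0,0.25,-15,0],
])

```text
time: 17.23
tool_pos: [0.5102, -0.0243, 0.2923]
ee_rot: [3.138, 0.0, 1.55]
wrist_force: [0.1, -0.5, 0.3]
width: 0.0243
finger_force: 0.0
```

servo_tool([
  [-0.3,1,0,-10],
  [-0.6,2,0,-20],
  [-1,3,0,-30],
  [-1.3,4,0,-40],
  [-1.6,5,0,-50],
  [-2,6,0,-60],
  [-2.3,6.5,0,-70],
  [-2.5,6.9,0,-80],
], claw=255)

```text
time: 18.23
tool_pos: [0.5786, -0.0508, 0.2903]
ee_rot: [-3.142, 0.001, 2.952]
wrist_force: [-0.0, 0.7, -0.3]
width: 0.0003
finger_force: 0.0
```

```bash
python3 d.py .577 -.05 .225 178.5;  python3 - <<'E'
from h import *
from scipy.ndimage import map_coordinates
# re-check flap angle
im=snapshot("side").astype(int); m=(im[...,2]-im[...,0]>60)&(im[...,1]>100)&(abs(im[...,2]-im[...,1])<75)
d=cv2.distanceTransform((~m).astype(np.uint8),cv2.DIST_L2,5)
X=np.array([np.cos(-.026),np.sin(-.026)]); Y=np.array([-X[1],X[0]])
for t in range(0,50,4):
    c,s_=np.cos(np.radians(t)),np.sin(np.radians(t))
    P=[[*(np.array([.601,.003])-X*(.047*c+.105*s_)+Y*y),.065+.105*c-.047*s_] for y in np.linspace(-.078,-.055,8)]
    print(t,np.mean([d[int(round(v)),int(round(u))] for u,v in proj("side",P)]).round(2),end="; ")
E
```

```text
t 18.23 pos [ 0.5786 -0.0508  0.2903] rpy [-1.8000e+02  3.0000e-02  1.6913e+02] F [-0.   0.7 -0.3] w 0.0003 ff 0.0
shift cm [0.18 0.05 6.53] turn -9.37
0 8.0; 4 4.82; 8 1.9; 12 1.07; 16 1.22; 20 0.9; 24 0.0; 28 0.75; 32 3.05; 36 5.22; 40 7.49; 44 9.26; 48 11.09;
```

servo_tool([
  [0.15,0,0,-5],
  [0.15,0,1.5,-9.4],
  [0.15,0,4,-9.4],
  [0.15,0,6.5,-9.4],
  [0.15,0,8,-9.4],
  [0.15,0,9.5,-9.4],
  [0.15,0,10.8,-9.4],
  [0.15,0,10.8,-9.4],
])

```text
time: 19.27
tool_pos: [0.5766, -0.0503, 0.1798]
ee_rot: [3.141, -0.002, 3.11]
wrist_force: [-0.5, 0.1, -0.0]
width: 0.0004
finger_force: 0.0
```

```bash
python3 d.py; python3 - <<'E'
import numpy as np
# TCP x,z for fingertip left-lower corner on inner face at h
for t in range(24,91,6):
    c,s=np.cos(np.radians(t)),np.sin(np.radians(t)); print(t,round(.601-.11*s+.008+.0013,4),round(.065+.11*c+.014,4))
E
```

```text
t 19.27 pos [ 0.5766 -0.0503  0.1798] rpy [ 1.7998e+02 -1.2000e-01  1.7819e+02] F [-0.5  0.1 -0. ] w 0.0004 ff 0.0
24 0.5656 0.1795
30 0.5553 0.1743
36 0.5456 0.168
42 0.5367 0.1607
48 0.5286 0.1526
54 0.5213 0.1437
60 0.515 0.134
66 0.5098 0.1237
72 0.5057 0.113
78 0.5027 0.1019
84 0.5009 0.0905
90 0.5003 0.079
```

servo_tool([
  [0.6,0,0,0],
  [1.1,0,0,0],
  [1.6,0,0.3,0],
  [2.1,0,0.6,0],
  [2.6,0,0.9,0],
  [3.1,0,1.2,0],
  [3.6,0,1.6,0],
  [4,0,1.9,0],
])

```text
time: 20.27
tool_pos: [0.5367, -0.0493, 0.1614]
ee_rot: [-3.142, -0.001, 3.11]
wrist_force: [1.0, -0.9, 1.6]
width: 0.0008
finger_force: 1.0
```

servo_tool([
  [0.4,0,0.4,0],
  [0.8,0,0.8,0],
  [1.2,0,1.2,0],
  [1.5,0,1.7,0],
  [1.8,0,2.2,0],
  [2.1,0,2.7,0],
  [2.1,0,2.7,0],
])

```text
time: 21.15
tool_pos: [0.5155, -0.0482, 0.134]
ee_rot: [3.141, -0.002, 3.11]
wrist_force: [-0.5, 0.2, -1.1]
width: 0.0005
finger_force: 0.0
```

```bash
python3 d.py .5003 -.05 .079 178.5
```

```text
t 21.15 pos [ 0.5155 -0.0482  0.134 ] rpy [ 1.7996e+02 -1.0000e-01  1.7821e+02] F [-0.5  0.2 -1.1] w 0.0005 ff 0.0
shift cm [ 1.5  -0.23  5.5 ] turn -0.29
```

servo_tool([
  [0.3,0,0.5,0],
  [0.6,0,1,0],
  [0.8,0,1.6,0],
  [1,0,2.2,0],
  [1.2,0,2.8,0],
  [1.3,0,3.4,0],
  [1.4,0,4,0],
  [1.4,0,4.4,0],
])

```text
time: 22.15
tool_pos: [0.5016, -0.048, 0.0903]
ee_rot: [3.141, -0.002, 3.11]
wrist_force: [-1.6, 1.4, 1.6]
width: 0.0004
finger_force: 0.8
```

servo_tool([
  [0,0,0.3,0],
  [0,0,0.6,0],
  [0,0,0.9,0],
  [0,0,1.1,0],
  [0,0,1.1,0],
])

```text
time: 22.78
tool_pos: [0.5024, -0.0481, 0.0797]
ee_rot: [3.142, 0.0, 3.11]
wrist_force: [0.3, -0.3, 0.3]
width: 0.0002
finger_force: 0.0
```

servo_tool([
  [0,0,0.1,0],
  [0,0,0.2,0],
  [0,0,0.2,0],
  [0,0,0.2,0],
])

```text
time: 23.28
tool_pos: [0.5026, -0.0481, 0.0792]
ee_rot: [-3.141, 0.001, 3.11]
wrist_force: [-2.3, 0.3, 5.8]
width: 0.0001
finger_force: 2.8
```

servo_tool([
  [0,0,0.1,0],
  [0,0,0.2,0],
  [0,0,0.2,0],
  [0,0,0.2,0],
])

```text
time: 23.78
tool_pos: [0.5026, -0.0481, 0.0791]
ee_rot: [-3.141, 0.002, 3.11]
wrist_force: [-5.3, 0.5, 13.8]
width: 0.0004
finger_force: 6.8
```

The fingertip has stopped at z = 0.065 with the force rising, so the flap is on its stop. Retreating.

servo_tool([
  [0,0,-0.5,0],
  [0.5,0,-2,0],
  [1,0,-5,0],
  [1.5,0,-9,0],
  [2,0,-13,0],
  [4,-3,-17,0],
  [8,-8,-20,0],
  [12,-14,-20,0],
])

```text
time: 24.78
tool_pos: [0.3877, -0.1716, 0.2786]
ee_rot: [-3.138, 0.006, 3.112]
wrist_force: [0.6, -0.6, -0.2]
width: 0.0005
finger_force: 0.0
```

```bash
python3 d.py; python3 - <<'E'
from h import *
S=snapshot("side"); T=snapshot("top"); cv2.imwrite("pics/endside.png",S); cv2.imwrite("pics/endtop.png",T)
X=np.array([np.cos(-.026),np.sin(-.026)]); Y=np.array([-X[1],X[0]])
# flap: blueness at points of inner face near outer edge, and just beyond, if horizontal
def blue(I,n,P): return [int(I[int(round(v)),int(round(u)),0])-int(I[int(round(v)),int(round(u)),2]) for u,v in proj(n,P)]
for y in(-.09,-.04,.04):
    P=[[*(np.array([.601,.003])-X*h+Y*y),.065] for h in(.04,.08,.115,.122,.128,.134,.140)]
    print(y,"top",blue(T,"top",P),"side",blue(S,"side",P))
for n,I,b in(("side",S,(285,300,330,350)),("top",T,(210,220,250,260))):
    s=I.astype(int); r=np.clip(s[...,2]-np.maximum(s[...,0],s[...,1])-30,0,100).astype(np.float32); w=np.zeros_like(r)
    w[b[1]:b[3],b[0]:b[2]]=r[b[1]:b[3],b[0]:b[2]]; M=cv2.moments(w/100)
    print("red",n,M["m10"]/M["m00"],M["m01"]/M["m00"],"expected",hull_c(n,cyl(.5593,.2131,.126,.171,.011)))
a=cv2.imread("pics/side0.png").astype(int); e=np.abs(a-S.astype(int)).max(2)
for nm,(u0,v0,u1,v1) in dict(keys=(205,400,262,450),light=(212,322,258,352),bowl=(352,218,384,249),drawer=(300,128,404,185),turq=(376,268,396,308),purp=(364,312,384,352)).items(): print(nm,(e[v0:v1,u0:u1]>40).mean().round(3))
a=cv2.imread("pics/top0.png").astype(int); e=np.abs(a-T.astype(int)).max(2)
for nm,(u0,v0,u1,v1) in dict(bowl=(366,234,414,280),shoehorn=(416,186,440,262),keys=(160,190,196,226)).items(): print("top",nm,(e[v0:v1,u0:u1]>40).mean().round(3))
E
```

```text
t 24.77 pos [ 0.3877 -0.1716  0.2786] rpy [-179.81    0.32  178.33] F [ 0.6 -0.6 -0.2] w 0.0005 ff 0.0
-0.09 top [90, 101, 102, 101, -13, -39, -39] side [72, 73, 71, 71, 54, -36, -41]
-0.04 top [90, 100, 103, 103, -19, -41, -39] side [73, 75, 71, 70, 61, -36, -42]
0.04 top [94, 95, 102, 102, 10, -44, -42] side [73, 71, 70, 71, 43, -27, -43]
red side 300.37203495663283 325.6973268492976 expected [300.01506495 323.16292986]
red top 224.4615907645714 238.3636981589008 expected [225.97970302 238.88995882]
keys 0.0
light 0.0
bowl 0.0
drawer 0.0
turq 0.0
purp 0.0
top bowl 0.0
top shoehorn 0.0
top keys 0.0
```

The flap lies flat with its edge at 130 mm, and the bystanders show no change. One numeric check that the pin is upright, then I hand in.

```bash
python3 - <<'E'
from h import *
S=cv2.imread("pics/endside.png").astype(int); m=(S[...,2]-np.maximum(S[...,0],S[...,1])>50); m[:300]=0;m[350:]=0;m[:,:285]=0;m[:,330:]=0
for v in range(308,345,3):
    u=np.flatnonzero(m[v]); print(v,u.mean() if len(u) else None,len(u),end="; ")
print(proj("side",[[.5593,.2131,.171],[.5593,.2131,.126]]))
E
```

```text
308 None 0; 311 286.0 2; 314 299.5 12; 317 300.0 13; 320 300.5 12; 323 300.5 12; 326 300.5 10; 329 301.0 9; 332 301.0 9; 335 None 0; 338 None 0; 341 None 0; 344 None 0; [[299.38303229 316.37751521]
 [300.66643018 330.04702365]]
```

```bash
python3 -c "
from bench import *
print(close_job())"
```

```text
the job is handed in; nothing more can be done
None
```

The job is handed in at about 25 s of robot time: the red pin hangs upright in the yellow notch, parked while the flap was still shut, the flap lies flat on its stop, and the bystanders showed no movement in the before/after pictures.

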